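# Clear the hob into the three trays

### The arm

A 6-joint arm with a two-finger parallel gripper is mounted at the origin on a cart in front of the work surface, level with it; the furniture and walls round the work are solid. World frame = base frame: x ahead of the robot, y to its left, z up, the work surface at z = 0. Lengths are in m, angles in degrees, forces in N, time in s.
With the tool pointing down it reaches from about 0.25 to 0.725 m from the base axis. Payload 9.7 kg.
Tool frame: the origin (TCP) lies at the very end of the fingers, on their centre line; the grasp point (between the pads) lies 19 mm behind it; z points along the fingers, y is the line along which they close (so a half turn about z gives the same grasp; the last joint's range is limited). The gripper opens to 85 mm and grips with 20 to 120 N. Pads are 22 mm wide; open, the fingers measure 114 mm over their backs; the gripper's body (76 mm by 85 mm) begins 54 mm behind the grasp point. The pads swing forward as they close: fully open they stand 13 mm farther back than shut.
Start: joints at [0, 4.979, 10.078, 95.1, 0, 90], TCP at [0.55, -0, 0.231] pointing down, gripper open.
Joint ranges: [-179.16, 179.16], [-48.56, 103.87], [-65.8, 70.77], [-126.05, 130.52], [-82.76, 87.17], [-180, 180]. Speed limits (degrees/s): [127.2, 127.2, 147.25, 180, 180, 180].

### API

Orientations are given as [roll, pitch, yaw] about the fixed x, y, z axes, in that order (R = Rz(yaw) Ry(pitch) Rx(roll)).
In Python, from workcell import bot gives the robot as it stands.
- The arm moves only by the tool arm_command, never from a script. Its argument "series" is a list of rows, each a list of 4 numbers: the shift along the tool's x, y, z in m, then the turn about the tool's z in rad. A call has exactly 5 rows; each row is the pose to reach, as a shift and turn from the pose commanded when the call began, along the tool's axes at that moment; what a row does not reach only later rows make up. A row lasts 1/10 s, in which the tool goes at most 50 mm and 8.59 degrees, less where a joint would pass 70% of its speed; a pose out of reach is approached as far as the arm can. A call with a gripper value outside its range is refused whole. "hand" is the finger opening in m, from 0 to 0.0854, set as the call begins (left out, the last holds). The fingers move at their own pace and stop on an object; "grip_force" is the grip in N (left out, the last holds). Time passes only in rows, so rows that repeat a pose let the fingers close, or fill a call up. It gives the time, the measured TCP pose, the force, the opening and the grip force at its end, in the units of the state.
- bot.get_obs(): the state, without advancing time (a new reading comes with each control period).
- bot.camera(name): name is "scene" or "side" or "wrist"; returns a dict with "color" (420x560x3 uint8, blue, green, red), "camera_matrix" (3x3 intrinsics, pixels), "xyz" and "orientation" of the camera in the world; the wrist camera has in their place "T_tool_cam" (4x4, takes a point from camera to tool coordinates, whose origin is the TCP and whose axes are the flange's). Camera axes: x right, y up, looking along -z (the intrinsics and any distortion apply to the point x, -y, -z); pixel columns grow to the right and rows downward; lengths in m; the calibration is good to about 2 mm. A picture is of the moment at which its call begins: read the wrist's pose just before it. There is no depth.
- bot.job_done(): hands the job in; it is judged then, once.
Trained networks look in the newest picture that a camera, given by its name, has taken for a name from the list of things; names that differ only in an ending like _2 or _b are one class to them, and where a whole thing is asked for, a point or a joint stands for the part that bears it (a point fixed in the world has none). Each returns a list of dicts, best first, with "confidence" (0 to 1); they miss things now and then, are a little off and sometimes report something else, mostly with a low value. They report only what shows in the picture. A call takes as long as a camera call.
- bot.find_in(camera, target): "location" ([column, row] in pixels, amid what is visible of it).
- bot.mark_of(camera, target): "location" ([column, row] in pixels: a listed point, or the origin of a listed thing).
The state is a dict: "time": time; "q": joint angles; "qd": joint speeds; "joint_efforts": joint torques, N m; "ee_pos": TCP position; "tcp_rot": TCP orientation; "wrist_force": force on the tool from outside, world axes, zero at the start; "torque": the same for the moment, N m; "opening": finger opening in m; "grasp_force": force on a finger pad.
Only numpy, scipy, OpenCV 4.12 (cv2) and the standard library are available. Lean on these libraries where they do the work, as an engineer would, in place of code of your own. Each camera call takes 0.05 s, during which the arm holds its last target. There are 200 camera calls.

### The job

Clear the cooking area by sorting five of the things on the hob into the three bamboo trays: the spice jar and the salt shaker stand upright in the narrow two-bay tray, one in each bay; the garlic and the lemon go side by side on the floor of the large open tray; the matchbox lies flat in the small open tray. Leave the wind-up timer and the small tin standing where they are, and the things along the back too.

Things in the scene. Friction and masses are not known exactly. Their poses are not given: they have to be found in the camera images.
- jar_c (a point): Spice jar with red cap, upright on the hob, round, 44 mm across the glass and the cap, 109 mm tall, 0.11 kg; taller than many fingers are long, so gripped in its upper half. Its point is the thing's centre, half-way up; z is up. 
- shaker_c (a point): Salt shaker with domed grey cap, upright on the hob, round, 44 mm across the body (up to 66 mm above its foot, then a 34 mm cap), 90 mm tall, 0.1 kg; on its slightly uneven foot it leans by up to 0.04 rad. Its point is the thing's centre, half-way up; z is up. 
- garlic_c (a point): Bulb of garlic, roundish, 48 x 50 mm across, 51 mm tall, 0.04 kg. Its point is the thing's centre, half-way up; z is up. 
- lemon_c (a point): Lemon lying on the hob: 78 mm long along its x, 55 mm wide along its y, 56 mm high. May roll a little when let go. Its point is the thing's centre, half-way up; z is up. 
- matches_c (a point): Closed matchbox lying flat: 54 mm along its y, 36 mm along its x, 15 mm high. Its point is the thing's centre, half-way up; z is up. 
- rack: Narrow bamboo tray with two bays, fixed: 76 mm along its x, 160 mm along its y, rim 28 mm above the surface. Walls, floor and the one cross divider are 5 mm thick; each bay is 66 x 72 mm inside. Origin: centre of its underside, below the divider; the bay centres lie at y = +38.5 mm and y = -38.5 mm.
- produce: Large open bamboo tray without divider, fixed: 135 mm along its x, 175 mm along its y, rim 26 mm high, walls and floor 5 mm thick (inside 125 x 165 mm). Origin: centre of its underside.
- oddtray: Small open bamboo tray without divider, fixed: 95 mm along its x, 135 mm along its y, rim 18 mm high, walls and floor 5 mm thick (inside 85 x 125 mm). Origin: centre of its underside.
- timer_c (a point): Round wind-up kitchen timer, 58 mm across, 52 mm tall, loose; it stays where it is. Its point is the thing's centre, half-way up; z is up. 
- tin_c (a point): Small round food tin, 75 mm across, 58 mm tall, loose; it stays where it is. Its point is the thing's centre, half-way up; z is up. 

How it is judged:
By the outcome, as a careful person would: the job done as asked, in the order asked, and still so for the second after the job is handed in, with the robot touching nothing.
It also fails if it takes over 128 s, if anything falls off the work surface, if the arm or the gripper's body presses on something with over 40 N, if the wrist force passes 120 N, or if a joint passes its speed limit or range.

## Working session

There is one attempt and no reset: what is moved stays moved. The work goes in short steps, Python scripts to look and compute and a tool call to move; the robot and the scene stay as the last step left them, time stands still between calls to the robot, and variables do not carry over. Pictures are saved under pics/ and viewed, at most 14 in all, crops included, and the job is handed in when it is done.

Besides the shell and the picture viewer there is one more tool, called after "Request:" as name(argument=value, ...), one argument or row to a line, values as JSON. arm_command: Moves the arm, as the interface text tells. Its arguments: {"type":"object","properties":{"series":{"type":"array"},"hand":{"type":"number"},"grip_force":{"type":"number"}},"required":["series"]}

```bash
ls; mkdir -p pics
cat > h.py <<'E'
import numpy as np, cv2, json
from scipy.spatial.transform import Rotation as R
from workcell import bot
def ray(c,px):
    K=np.array(c["camera_matrix"]); d=np.linalg.solve(K,[px[0],px[1],1.]); d=d*[1,-1,-1]
    o=np.array(c["orientation"])
    M=o if o.shape==(3,3) else R.from_euler('xyz',o,degrees=True).as_matrix()
    return np.array(c["xyz"]),M@d
def atz(c,px,z):
    p,d=ray(c,px); return p+d*(z-p[2])/d[2]
def tri(rs):
    A=np.zeros((3,3));b=np.zeros(3)
    for p,d in rs:
        d=d/np.linalg.norm(d);P=np.eye(3)-np.outer(d,d);A+=P;b+=P@p
    x=np.linalg.solve(A,b)
    return x,[float(np.linalg.norm(np.cross(x-p,d/np.linalg.norm(d)))) for p,d in rs]
Z=dict(jar_c=.0545,shaker_c=.045,garlic_c=.0255,lemon_c=.028,matches_c=.0075,rack=0,produce=0,oddtray=0,timer_c=.026,tin_c=.029)
E
python3 - <<'E'
from h import *
np.set_printoptions(precision=4,suppress=True)
o=bot.get_obs(); print(o)
cs={}
for n in ("scene","side","wrist"):
    c=bot.camera(n); cs[n]=c; cv2.imwrite(f"pics/{n}0.png",c["color"]); print(n,{k:v for k,v in c.items() if k!="color"})
for t,z in Z.items():
    rs=[]
    for n in ("scene","side"):
        m=bot.mark_of(n,t)
        for a in m[:2]:
            print(t,n,round(a["confidence"],2),np.round(a["location"]),atz(cs[n],a["location"],z))
        if m: rs.append(ray(cs[n],m[0]["location"]))
    if len(rs)==2: print("  tri",*tri(rs))
E
```

```text
pics
{'time': 0.0, 'q': array([-0.0011,  5.0126, 10.0332, 95.0981,  0.    , 89.9997]), 'qd': array([ 0.0107, -0.0302,  0.1031, -0.1199,  0.0018, -0.0159]), 'joint_efforts': array([  0.0008, -52.0392,  46.4803,   0.0164,   0.    ,  -0.0001]), 'ee_pos': array([ 0.5498, -0.    ,  0.2306]), 'tcp_rot': array([-179.9225,   -0.    ,   89.9993]), 'wrist_force': array([ 0.0543, -0.3139,  0.0265]), 'torque': array([-0.0143,  0.0378,  0.0037]), 'grasp_force': 0.0, 'opening': 0.08555846859779792}
scene {'camera_matrix': array([[413.2507,   0.    , 275.1295],
       [  0.    , 413.2507, 213.486 ],
       [  0.    ,   0.    ,   1.    ]]), 'xyz': array([0.1083, 0.6477, 0.7854]), 'orientation': array([  46.2297,   -1.1504, -144.4302])}
side {'camera_matrix': array([[437.8085,   0.    , 284.6331],
       [  0.    , 437.8085, 205.5522],
       [  0.    ,   0.    ,   1.    ]]), 'xyz': array([ 0.4922, -1.0419,  0.9014]), 'orientation': array([51.4367,  0.1544, -3.2829])}
wrist {'camera_matrix': array([[375.5709,   0.    , 281.9462],
       [  0.    , 375.5709, 210.2647],
       [  0.    ,   0.    ,   1.
[... 1615 characters left out ...]
020235390084004882, 0.02023539008400502]
oddtray scene 0.65 [360. 156.] [ 0.508  -0.4117  0.    ]
oddtray scene 0.31 [342. 198.] [ 0.457  -0.1956  0.    ]
oddtray side 0.92 [274. 332.] [ 0.4994 -0.4029  0.    ]
  tri [ 0.5023 -0.4053  0.0048] [0.0030525660774001384, 0.003052566077400052]
timer_c scene 0.75 [232. 313.] [0.4517 0.2964 0.026 ]
timer_c side 0.44 [254. 164.] [0.4535 0.3017 0.026 ]
  tri [0.4523 0.2975 0.0281] [0.0014349305632372412, 0.001434930563237121]
tin_c scene 0.91 [201. 361.] [0.4305 0.415  0.029 ]
tin_c side 0.68 [246. 148.] [0.4259 0.4141 0.029 ]
tin_c side 0.38 [258. 176.] [0.4678 0.2193 0.029 ]
  tri [0.4279 0.4148 0.0296] [0.0022460893889500334, 0.0022460893889500117]
```

View pics/scene0.png

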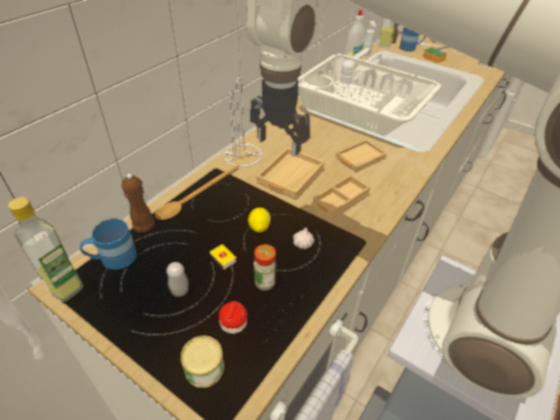

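View pics/side0.png

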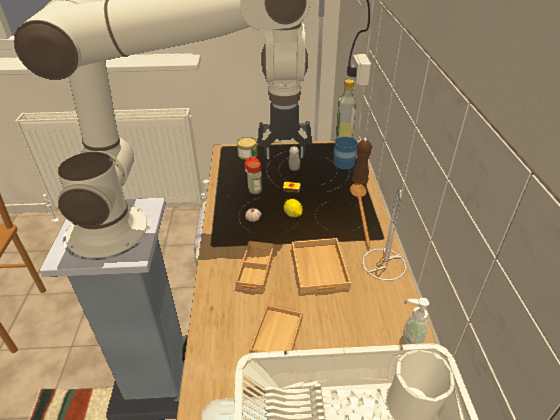

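View pics/wrist0.png

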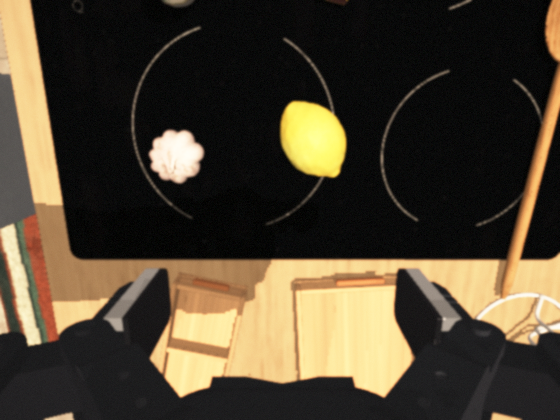

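The scene view shows jar (265,268), shaker (178,279), matchbox (223,256), garlic (304,238), lemon (259,220), red timer (233,317) and tin (203,360). The side view shows rack (254,268), produce tray (320,265) and small tray (276,332). The wrist view shows garlic (177,156) and the lemon's axis from about (292,105) to (330,172). Next I look down on the trays to get their yaws.

Request:
arm_command(
  series=[
    [-0.04, -0.004, -0.012, 0],
    [-0.085, -0.008, -0.025, 0],
    [-0.13, -0.012, -0.038, 0],
    [-0.175, -0.016, -0.05, 0],
    [-0.2, -0.02, -0.06, 0],
  ],
  hand=0.085,
  grip_force=30,
)

```text
time: 1.65
ee_pos: [0.5295, -0.2029, 0.2918]
tcp_rot: [180.0, 0.0, 89.9]
wrist_force: [0.9, 1.2, -1.0]
opening: 0.0849
grasp_force: 0.0
```

Request:
arm_command(
  series=[
    [-0.04, 0, -0.01, 0],
    [-0.07, 0, -0.02, 0],
    [-0.09, 0, -0.03, 0],
    [-0.1, 0, -0.03, 0],
    [-0.1, 0, -0.03, 0],
  ],
)

```text
time: 2.15
ee_pos: [0.53, -0.3009, 0.3205]
tcp_rot: [-180.0, -0.0, 89.9]
wrist_force: [-0.1, -0.3, -0.1]
opening: 0.085
grasp_force: 0.0
```

```bash
cat >> h.py <<'E'
def pose(o=None):
    o=o or bot.get_obs(); return np.array(o["ee_pos"]),R.from_euler('xyz',o["tcp_rot"],degrees=True).as_matrix()
def wcam(name=None):
    p,M=pose(); c=bot.camera("wrist"); T=np.array(c["T_tool_cam"])
    c["xyz"]=p+M@T[:3,3]; c["orientation"]=M@T[:3,:3]
    if name: cv2.imwrite(f"pics/{name}.png",c["color"])
    return c
def look(names,pic=None):
    c=wcam(pic)
    for t in names:
        for a in bot.mark_of("wrist",t)[:2]:
            print(t,round(a["confidence"],2),np.round(a["location"]),np.round(atz(c,a["location"],Z[t]),4))
    np.savez("lastw.npz",K=c["camera_matrix"],xyz=c["xyz"],o=c["orientation"])
    return c
E
python3 - <<'E'
from h import *
print(bot.get_obs()["ee_pos"],bot.get_obs()["tcp_rot"])
look(["rack","produce","oddtray"],"w1")
E
```

```text
[ 0.53002215 -0.30090183  0.32053285] [-1.79968042e+02 -1.58808385e-02  8.99211863e+01]
rack 0.61 [221.  70.] [ 0.4592 -0.1911  0.    ]
produce 0.73 [375.  76.] [ 0.6379 -0.1985  0.    ]
oddtray 0.78 [265. 245.] [ 0.5076 -0.4082  0.    ]
```

View pics/w1.png

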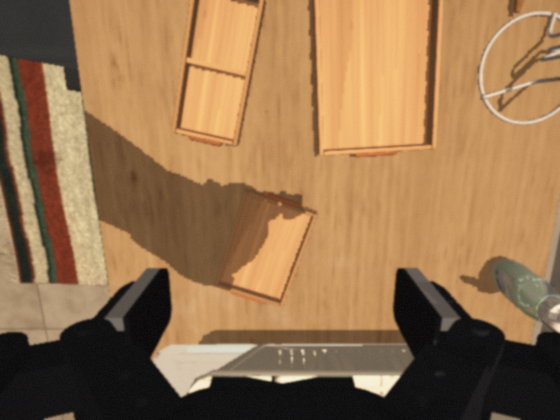

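Wrist view: rack divider at about (216,68) with near rim corners (178,131) and (238,145). Produce tray's near corners are (319,155) and (437,146). Small tray's corners are (248,190), (315,212), (282,303) and (220,288). I turn these into yaws and centres.

Run:
```python
from h import *
np.set_printoptions(precision=4,suppress=True)
l=np.load("lastw.npz"); c=dict(camera_matrix=l["K"],xyz=l["xyz"],orientation=l["o"])
def P(u,v,z): return atz(c,(u,v),z)[:2]
def ang(a,b): d=b-a; return np.degrees(np.arctan2(d[1],d[0]))
z=.028; a,b=P(178,131,z),P(238,145,z); d1,d2=P(187,61,z),P(245,75,z); t=P(263,2,z); t2=P(193,2,z)
print("rack w",np.linalg.norm(b-a),"x-ang",ang(a,b),ang(d1,d2),"y-ang",ang(b,t)-90,ang(a,t2)-90,"div mid",(d1+d2)/2,"w",np.linalg.norm(d2-d1),"len",np.linalg.norm((a+b)/2-(d1+d2)/2))
z=.026; a,b=P(319,155,z),P(437,146,z);t=P(440,2,z);t2=P(314,2,z)
print("prod w",np.linalg.norm(b-a),ang(a,b),ang(b,t)-90,ang(a,t2)-90,"near mid",(a+b)/2)
z=.018; q=np.array([P(*p,z) for p in[(248,190),(315,212),(282,303),(220,288)]])
print("odd",q.mean(0),[np.linalg.norm(q[i]-q[i-1]) for i in range(4)],ang(q[3],q[2]),ang(q[0],q[1]),ang(q[3],q[0])-90,ang(q[2],q[1])-90)
# lemon axis from wrist0
p,M=np.array([.5498,0,.2306]),R.from_euler('xyz',[-179.92,0,90],degrees=True).as_matrix()
w=bot.camera("wrist"); T=np.array(w["T_tool_cam"]); c=dict(camera_matrix=l["K"],xyz=p+M@T[:3,3],orientation=M@T[:3,:3])
im=cv2.imread("pics/wrist0.png"); h=cv2.cvtColor(im,cv2.COLOR_BGR2HSV)
m=cv2.inRange(h,(24,150,120),(36,255,255)); n,lab,st,ce=cv2.connectedComponentsWithStats(m); i=1+np.argmax(st[1:,4])
pts=np.argwhere(lab==i)[:,::-1]; W=np.array([P(u,v,.028) for u,v in pts]); ev,V=np.linalg.eigh(np.cov(W.T))
print("lemon",W.mean(0),4*np.sqrt(ev),np.degrees(np.arctan2(V[1,1],V[0,1])),st[i])
g=cv2.inRange(h,(0,0,150),(179,110,255)); n,lab,st,ce=cv2.connectedComponentsWithStats(g)
for j in range(1,n):
    if abs(ce[j][0]-177)<15 and abs(ce[j][1]-156)<15 and st[j,4]>300: print("garlic",P(*ce[j],.0255),st[j])
```

```text
rack w 0.06947962573503502 x-ang -13.154146606080593 -12.970364307391092 y-ang -11.788330273113203 -10.918186874083034 div mid [ 0.4582 -0.1921] w 0.06410117505610333 len 0.07611006165526352
prod w 0.13615325955876184 4.295764375641138 4.967784681405504 3.3055592277425205 near mid [ 0.6406 -0.2818]
odd [ 0.5093 -0.4076] [np.float64(0.13635832095817266), np.float64(0.08634406718032286), np.float64(0.13099719525385892), np.float64(0.08366054360900589)] -15.11037794860045 -18.74379998803731 -16.94648563827822 -18.12049995672963
lemon [0.5757 0.0407] [0.0584 0.0935] 124.59468776314358 [ 283  102   62   74 1478]
garlic [0.4511 0.0244] [ 149  130   54   53 2087]
```

Request:
arm_command(
  series=[
    [0.04, -0.005, 0, 0],
    [0.08, -0.01, 0, 0],
    [0.12, -0.016, 0.01, 0],
    [0.16, -0.022, 0.02, 0],
    [0.2, -0.028, 0.03, 0],
  ],
)

```text
time: 2.9
ee_pos: [0.5012, -0.0978, 0.291]
tcp_rot: [180.0, -0.0, 90.0]
wrist_force: [0.0, 1.1, 0.4]
opening: 0.0852
grasp_force: 0.0
```

Request:
arm_command(
  series=[
    [0.04, -0.005, 0.01, 0],
    [0.08, -0.01, 0.02, 0],
    [0.12, -0.016, 0.03, 0],
    [0.16, -0.022, 0.04, 0],
    [0.2, -0.028, 0.05, 0],
  ],
)

```text
time: 3.4
ee_pos: [0.4729, 0.1021, 0.241]
tcp_rot: [180.0, -0.0, 90.1]
wrist_force: [0.5, -0.0, -0.3]
opening: 0.0853
grasp_force: 0.0
```

Request:
arm_command(
  series=[
    [0.04, -0.005, 0.01, 0.07],
    [0.06, -0.009, 0.02, 0.14],
    [0.076, -0.009, 0.02, 0.21],
    [0.076, -0.009, 0.02, 0.21],
    [0.076, -0.009, 0.02, 0.21],
  ],
)

```text
time: 3.9
ee_pos: [0.4645, 0.1763, 0.2214]
tcp_rot: [180.0, 0.0, 78.1]
wrist_force: [-1.1, -0.2, -0.5]
opening: 0.0852
grasp_force: 0.0
```

```bash
cat >> h.py <<'E'
def togo(x,y,z=None,yaw=None):
    p,M=pose(); z=p[2] if z is None else z
    print("at",np.round(p,4),"yaw",round(bot.get_obs()["tcp_rot"][2],2),"shift",np.round(M.T@(np.array([x,y,z])-p),4))
E
python3 - <<'E'
from h import *
look(["jar_c","matches_c","shaker_c","timer_c"],"w2"); togo(.465,.177,.055)
E
```

```text
matches_c 0.69 [406. 148.] [0.5851 0.182  0.0075]
timer_c 0.62 [233.  44.] [0.449  0.3002 0.026 ]
at [0.4651 0.1754 0.2215] yaw 77.95 shift [ 0.0015 -0.0005  0.1665]
```

View pics/w2.png

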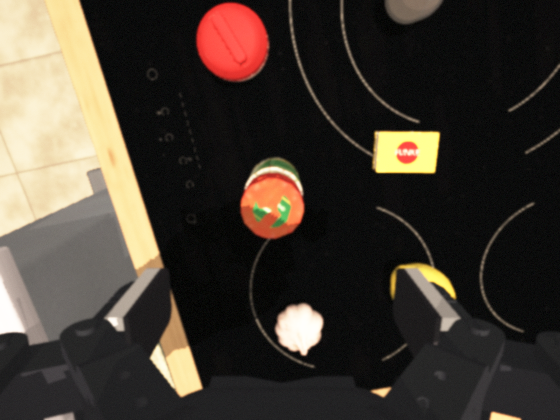

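Jar cap is centred at (272,207), right between the fingers. Matchbox (406,152) has its long side nearly level in the image. Timer is at (233,42) and the garlic at (299,328).

Run:
```python
from h import *
l=np.load("lastw.npz"); c=dict(camera_matrix=l["K"],xyz=l["xyz"],orientation=l["o"])
p=atz(c,(272,207),.109); print(p); togo(p[0],p[1],.055)
q=[atz(c,u,.015)[:2] for u in((374,131),(438,132),(438,174),(374,172))]; print(np.mean(q,0),[np.degrees(np.arctan2(*(b-a)[::-1])) for a,b in((q[0],q[1]),(q[3],q[2]))],[np.linalg.norm(q[i]-q[i-1]) for i in range(4)])
print(atz(c,(299,328),.03))
```

```text
[0.45737557 0.17755272 0.109     ]
at [0.4651 0.1754 0.2215] yaw 77.95 shift [ 0.0005 -0.0081  0.1665]
[0.58212927 0.1791701 ] [np.float64(-12.716037727643169), np.float64(-13.64330279754001)] [np.float64(0.037760086417400286), np.float64(0.058422041414796434), np.float64(0.03891688980148207), np.float64(0.06025410785322538)]
[0.45087588 0.02847182 0.03      ]
```

Request:
arm_command(
  series=[
    [0.001, -0.007, 0.04, 0],
    [0.001, -0.007, 0.08, 0],
    [0.001, -0.007, 0.12, 0],
    [0.001, -0.007, 0.155, 0],
    [0.001, -0.007, 0.166, 0],
  ],
)

```text
time: 4.65
ee_pos: [0.4566, 0.1772, 0.0518]
tcp_rot: [-179.8, 0.2, 77.9]
wrist_force: [-0.1, -0.1, 0.2]
opening: 0.0851
grasp_force: 0.0
```

Request:
arm_command(
  series=[
    [0, 0, 0, 0],
    [0, 0, 0, 0],
    [0, 0, 0, 0],
    [0, 0, 0, 0],
    [0, 0, 0, 0],
  ],
  hand=0.03,
  grip_force=35,
)

```text
time: 5.15
ee_pos: [0.4594, 0.1789, 0.0576]
tcp_rot: [179.9, -0.1, 78.0]
wrist_force: [-2.6, -0.3, 6.0]
opening: 0.0441
grasp_force: 34.7
```

Request:
arm_command(
  series=[
    [0, 0, 0, 0],
    [0, 0, 0, 0],
    [0, 0, -0.005, 0],
    [0, 0, -0.01, 0],
    [0, 0, -0.02, 0],
  ],
)

```text
time: 5.65
ee_pos: [0.4583, 0.1784, 0.0758]
tcp_rot: [-180.0, 0.0, 78.0]
wrist_force: [0.2, 0.5, -2.2]
opening: 0.0441
grasp_force: 35.6
```

Request:
arm_command(
  series=[
    [0, 0, -0.04, 0],
    [0, 0, -0.075, 0],
    [-0.02, 0.003, -0.09, 0],
    [-0.05, 0.01, -0.09, 0],
    [-0.09, 0.018, -0.09, 0],
  ],
)

```text
time: 6.15
ee_pos: [0.4576, 0.0865, 0.1668]
tcp_rot: [179.9, -0.1, 78.1]
wrist_force: [0.5, -0.2, -1.0]
opening: 0.0446
grasp_force: 36.1
```

Request:
arm_command(
  series=[
    [-0.04, 0.008, 0, 0],
    [-0.08, 0.016, 0, 0],
    [-0.12, 0.024, 0, 0],
    [-0.16, 0.032, 0, 0],
    [-0.2, 0.04, 0, 0],
  ],
)

```text
time: 6.65
ee_pos: [0.4544, -0.119, 0.1664]
tcp_rot: [179.9, 0.0, 78.0]
wrist_force: [0.5, 0.7, -1.6]
opening: 0.0443
grasp_force: 36.1
```

Request:
arm_command(
  series=[
    [-0.04, 0.007, 0, 0],
    [-0.07, 0.013, 0, 0],
    [-0.095, 0.017, 0, 0],
    [-0.11, 0.02, 0, 0],
    [-0.11, 0.02, 0, 0],
  ],
)

```text
time: 7.15
ee_pos: [0.4512, -0.2304, 0.1656]
tcp_rot: [180.0, 0.0, 77.9]
wrist_force: [-0.2, 0.5, -1.0]
opening: 0.0443
grasp_force: 36.1
```

Run:
```python
from h import *
look(["rack"],"w3"); togo(.451,-.230,.062)
for n in("scene","side"):
    c=bot.camera(n); cv2.imwrite(f"pics/{n}3.png",c["color"])
    for a in bot.mark_of(n,"jar_c")[:1]: print(n,a["location"],atz(c,a["location"],.16))
```

```text
rack 0.61 [276. 144.] [ 0.4544 -0.1916  0.    ]
at [ 0.4513 -0.2286  0.1655] yaw 77.95 shift [-0.0014  0.      0.1035]
scene [358.1, 148.3] [ 0.44705684 -0.22397082  0.16      ]
side [251.9, 236.1] [ 0.45485419 -0.23065924  0.16      ]
```

View pics/w3.png

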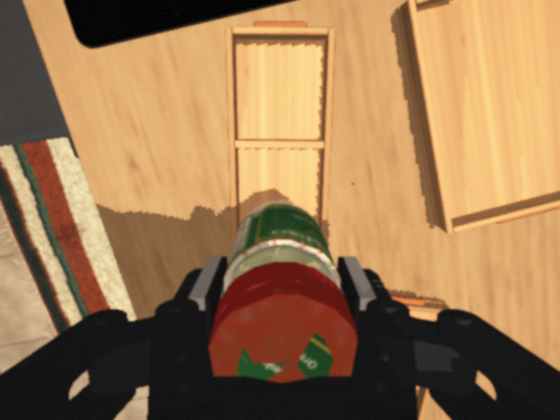

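The rack lies square to the tool. Its far rim corners are at (228,29) and (333,30), the divider crosses (280,144), and the jar hangs over the near bay.

Run:
```python
from h import *
l=np.load("lastw.npz"); c=dict(camera_matrix=l["K"],xyz=l["xyz"],orientation=l["o"])
np.set_printoptions(precision=4,suppress=True)
p,M=pose()
for u in((228,29),(333,30),(280,144)):
  for z in(.028,.02): q=atz(c,u,z); print(u,z,q,M.T@(q-p))
q=atz(c,(438,228),.026); print(q)
```

```text
(228, 29) 0.028 [ 0.4398 -0.1063  0.028 ] [ 0.1167 -0.0366  0.1375]
(228, 29) 0.02 [ 0.4391 -0.1046  0.02  ] [ 0.1182 -0.0377  0.1455]
(333, 30) 0.028 [ 0.5099 -0.122   0.028 ] [0.1159 0.0351 0.1375]
(333, 30) 0.02 [ 0.5112 -0.1208  0.02  ] [0.1174 0.0361 0.1455]
(280, 144) 0.028 [ 0.4581 -0.1897  0.028 ] [ 0.0389 -0.0014  0.1375]
(280, 144) 0.02 [ 0.4579 -0.1905  0.02  ] [ 0.0382 -0.0015  0.1455]
[ 0.5662 -0.2802  0.026 ]
```

Request:
arm_command(
  series=[
    [-0.001, -0.001, 0.03, 0],
    [-0.001, -0.001, 0.06, 0],
    [-0.001, -0.001, 0.085, 0],
    [-0.001, -0.001, 0.096, 0],
    [-0.001, -0.001, 0.1, 0],
  ],
)

```text
time: 7.95
ee_pos: [0.4497, -0.2291, 0.0645]
tcp_rot: [-179.9, -0.0, 78.0]
wrist_force: [-0.0, -0.3, -1.2]
opening: 0.0441
grasp_force: 36.1
```

Request:
arm_command(
  series=[
    [0, 0, 0.001, 0],
    [0, 0, 0.002, 0],
    [0, 0, 0.003, 0],
    [0, 0, 0.004, 0],
    [0, 0, 0.004, 0],
  ],
)

```text
time: 8.45
ee_pos: [0.4506, -0.2302, 0.0626]
tcp_rot: [179.9, 0.0, 78.0]
wrist_force: [-2.2, 1.0, 5.7]
opening: 0.0441
grasp_force: 36.6
```

Request:
arm_command(
  series=[
    [0, 0, 0, 0],
    [0, 0, 0, 0],
    [0, 0, 0, 0],
    [0, 0, 0, 0],
    [0, 0, 0, 0],
  ],
  hand=0.085,
)

```text
time: 8.95
ee_pos: [0.45, -0.2298, 0.0612]
tcp_rot: [-180.0, -0.0, 78.0]
wrist_force: [0.7, 0.2, 0.4]
opening: 0.085
grasp_force: 0.0
```

Request:
arm_command(
  series=[
    [0, 0, -0.03, 0],
    [0, 0, -0.07, 0],
    [0, 0, -0.11, 0],
    [0, 0, -0.15, 0],
    [0.03, 0, -0.16, 0],
  ],
)

```text
time: 9.45
ee_pos: [0.4571, -0.2024, 0.2257]
tcp_rot: [179.7, 0.1, 77.8]
wrist_force: [0.9, 0.2, -0.8]
opening: 0.085
grasp_force: 0.0
```

Request:
arm_command(
  series=[
    [0.045, 0.003, 0, 0],
    [0.09, 0.006, 0, 0],
    [0.135, 0.01, 0, 0],
    [0.18, 0.013, 0, 0],
    [0.22, 0.016, 0, 0],
  ],
)

```text
time: 9.95
ee_pos: [0.5181, 0.0135, 0.2213]
tcp_rot: [180.0, -0.0, 78.0]
wrist_force: [0.8, -0.4, -0.8]
opening: 0.0847
grasp_force: 0.0
```

Request:
arm_command(
  series=[
    [0.045, 0.004, 0, 0],
    [0.09, 0.008, 0, 0],
    [0.135, 0.012, 0, 0],
    [0.18, 0.016, 0, 0],
    [0.22, 0.02, 0, 0],
  ],
)

```text
time: 10.45
ee_pos: [0.5835, 0.2246, 0.2211]
tcp_rot: [-180.0, -0.0, 78.0]
wrist_force: [0.3, -0.3, -0.4]
opening: 0.0852
grasp_force: 0.0
```

Request:
arm_command(
  series=[
    [0.03, 0.003, 0, 0],
    [0.05, 0.003, 0, 0],
    [0.065, 0.003, 0, 0],
    [0.07, 0.003, 0, 0],
    [0.07, 0.003, 0, 0],
  ],
)

```text
time: 10.95
ee_pos: [0.6007, 0.2905, 0.2208]
tcp_rot: [-180.0, 0.0, 78.0]
wrist_force: [0.7, -0.5, -0.9]
opening: 0.085
grasp_force: 0.0
```

Run:
```python
from h import *
look(["shaker_c","timer_c"],"w4"); togo(.601,.3055,.03)
for n in("scene","side"):
    c=bot.camera(n); cv2.imwrite(f"pics/{n}4.png",c["color"])
    for a in bot.mark_of(n,"jar_c")[:1]: print(n,a["location"],atz(c,a["location"],.0595))
```

```text
shaker_c 0.92 [276. 166.] [0.5994 0.31   0.045 ]
timer_c 0.73 [118. 209.] [0.4465 0.2988 0.026 ]
at [0.6008 0.2894 0.2215] yaw 77.93 shift [ 0.0158 -0.0032  0.1915]
scene [354.2, 177.2] [ 0.44483448 -0.23049139  0.0595    ]
side [250.6, 264.5] [ 0.4464814  -0.23127934  0.0595    ]
```

View pics/w4.png

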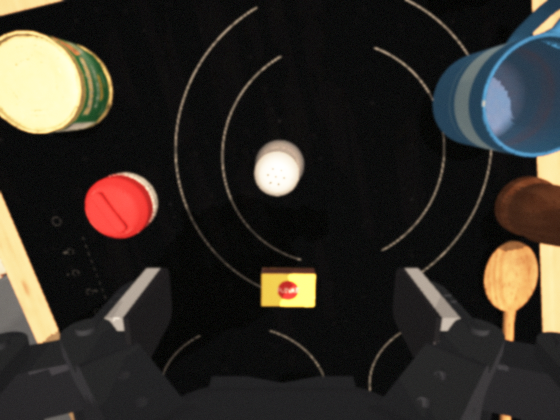

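The shaker cap is at (277,168). The mug (from column 433) and the timer (to column 158) are clear of the fingers.

Request:
arm_command(
  series=[
    [0.01, -0.005, 0.04, 0],
    [0.019, -0.005, 0.08, 0],
    [0.019, -0.005, 0.12, 0],
    [0.019, -0.005, 0.16, 0],
    [0.019, -0.005, 0.18, 0],
  ],
)

```text
time: 11.8
ee_pos: [0.5982, 0.3087, 0.0372]
tcp_rot: [-179.8, 0.2, 78.0]
wrist_force: [0.3, -0.0, -0.1]
opening: 0.0848
grasp_force: 0.0
```

Request:
arm_command(
  series=[
    [0, 0, 0.006, 0],
    [0, 0, 0.01, 0],
    [0, 0, 0.01, 0],
    [0, 0, 0.01, 0],
    [0, 0, 0.01, 0],
  ],
)

```text
time: 12.3
ee_pos: [0.6005, 0.3101, 0.0328]
tcp_rot: [179.9, -0.1, 78.0]
wrist_force: [-0.0, 0.2, -0.4]
opening: 0.0847
grasp_force: 0.0
```

Request:
arm_command(
  series=[
    [0, 0, 0, 0],
    [0, 0, 0, 0],
    [0, 0, 0, 0],
    [0, 0, 0, 0],
    [0, 0, 0, 0],
  ],
  hand=0.03,
)

```text
time: 12.8
ee_pos: [0.6, 0.3099, 0.0319]
tcp_rot: [180.0, -0.0, 78.0]
wrist_force: [-0.2, -0.3, 6.2]
opening: 0.0393
grasp_force: 35.1
```

Request:
arm_command(
  series=[
    [0, 0, 0, 0],
    [0, 0, 0, 0],
    [0, 0, -0.005, 0],
    [0, 0, -0.01, 0],
    [0, 0, -0.02, 0],
  ],
)

```text
time: 13.3
ee_pos: [0.5994, 0.3096, 0.0508]
tcp_rot: [-179.9, 0.1, 78.0]
wrist_force: [0.2, 0.2, -0.5]
opening: 0.0394
grasp_force: 34.9
```

Request:
arm_command(
  series=[
    [0, 0, -0.04, 0],
    [0, 0, -0.08, 0],
    [0, 0, -0.11, 0],
    [0, 0, -0.12, 0],
    [0, 0, -0.12, 0],
  ],
)

```text
time: 13.8
ee_pos: [0.6005, 0.3102, 0.1731]
tcp_rot: [179.9, -0.1, 78.0]
wrist_force: [-0.2, 0.1, -1.5]
opening: 0.0386
grasp_force: 35.1
```

Run:
```python
from h import *
c=wcam("w5"); s=bot.camera("side")["color"]; q=bot.camera("scene")["color"]
a=cv2.resize(s[60:200,220:360],(400,400),interpolation=3); b=cv2.resize(q[150:310,100:260],(400,400),interpolation=3)
cv2.imwrite("pics/c5.png",np.hstack([a,b])); o=bot.get_obs(); print(o["ee_pos"],o["wrist_force"],o["opening"],o["grasp_force"])
```

```text
[0.59932379 0.30955953 0.16912774] [-0.2828919   0.46420507 -0.3309893 ] 0.03919963562655197 35.12024426672724
```

View pics/c5.png

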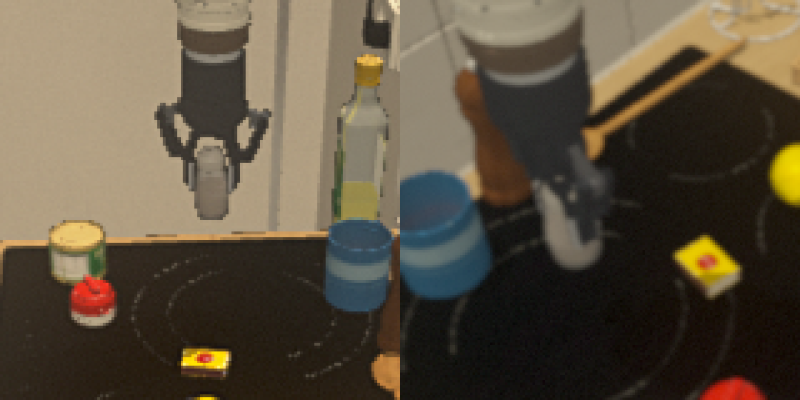

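View pics/w5.png

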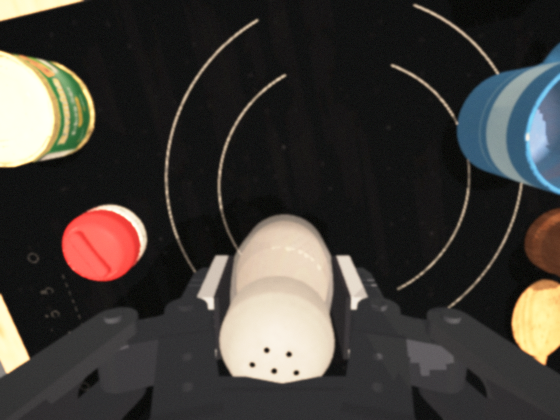

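The shaker is held upright and centred between the pads; its body tapers, which explains the 39 mm opening. I carry it over the free near bay.

Request:
arm_command(
  series=[
    [-0.03, -0.002, 0, 0],
    [-0.07, -0.005, 0, 0],
    [-0.11, -0.008, 0, 0],
    [-0.15, -0.011, 0, 0],
    [-0.19, -0.014, 0, 0],
  ],
)

```text
time: 14.45
ee_pos: [0.5451, 0.1254, 0.1692]
tcp_rot: [-179.9, 0.1, 78.0]
wrist_force: [1.3, -1.2, -0.9]
opening: 0.0389
grasp_force: 35.1
```

Request:
arm_command(
  series=[
    [-0.04, -0.003, 0, 0],
    [-0.08, -0.006, 0, 0],
    [-0.12, -0.009, 0, 0],
    [-0.16, -0.012, 0, 0],
    [-0.2, -0.014, 0, 0],
  ],
)

```text
time: 14.95
ee_pos: [0.4897, -0.067, 0.1695]
tcp_rot: [-179.9, 0.0, 78.0]
wrist_force: [1.1, -0.7, -0.8]
opening: 0.0393
grasp_force: 35.1
```

Request:
arm_command(
  series=[
    [-0.03, -0.002, 0, 0],
    [-0.06, -0.004, 0, 0],
    [-0.08, -0.006, 0, 0],
    [-0.091, -0.006, 0, 0],
    [-0.091, -0.006, 0, 0],
  ],
)

```text
time: 15.45
ee_pos: [0.4657, -0.1542, 0.1701]
tcp_rot: [-179.9, -0.0, 77.9]
wrist_force: [0.2, 1.0, -2.1]
opening: 0.0391
grasp_force: 35.1
```

Run:
```python
from h import *
togo(.4661,-.154,.038); c=wcam("w6"); np.savez("lastw.npz",K=c["camera_matrix"],xyz=c["xyz"],o=c["orientation"])
```

```text
at [ 0.4657 -0.1542  0.1701] yaw 77.87 shift [0.0003 0.0005 0.1321]
```

View pics/w6.png

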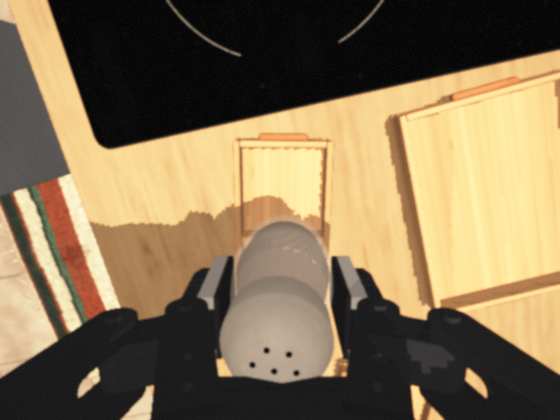

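The far rim spans (235,141) to (332,141), so the shaker is centred to within 2 mm. Lowering it now.

Request:
arm_command(
  series=[
    [0.002, 0.001, 0.03, 0],
    [0.002, 0.001, 0.07, 0],
    [0.002, 0.001, 0.105, 0],
    [0.002, 0.001, 0.124, 0],
    [0.002, 0.001, 0.128, 0],
  ],
)

```text
time: 16.0
ee_pos: [0.4664, -0.1501, 0.0404]
tcp_rot: [-179.7, -0.0, 78.1]
wrist_force: [-0.3, 0.6, -0.6]
opening: 0.0393
grasp_force: 35.1
```

Request:
arm_command(
  series=[
    [0, 0, 0.001, 0],
    [0, 0, 0.002, 0],
    [0, 0, 0.003, 0],
    [0, 0, 0.004, 0],
    [0, 0, 0.004, 0],
  ],
)

```text
time: 16.5
ee_pos: [0.468, -0.1519, 0.0397]
tcp_rot: [180.0, 0.0, 78.0]
wrist_force: [0.2, 0.1, -1.7]
opening: 0.039
grasp_force: 35.1
```

Request:
arm_command(
  series=[
    [0, 0, 0.001, 0],
    [0, 0, 0.002, 0],
    [0, 0, 0.0025, 0],
    [0, 0, 0.0025, 0],
    [0, 0, 0.0025, 0],
  ],
)

```text
time: 17.0
ee_pos: [0.4677, -0.1518, 0.0369]
tcp_rot: [-180.0, 0.0, 78.0]
wrist_force: [-2.0, -0.3, 0.3]
opening: 0.0389
grasp_force: 35.4
```

Request:
arm_command(
  series=[
    [0, 0, 0, 0],
    [0, 0, 0, 0],
    [0, 0, 0, 0],
    [0, 0, 0, 0],
    [0, 0, 0, 0],
  ],
  hand=0.085,
)

```text
time: 17.5
ee_pos: [0.4677, -0.1518, 0.0368]
tcp_rot: [-180.0, -0.0, 78.0]
wrist_force: [-0.6, 0.1, 0.3]
opening: 0.0848
grasp_force: 0.0
```

Request:
arm_command(
  series=[
    [0, 0, -0.03, 0],
    [0, 0, -0.07, 0],
    [0, 0, -0.11, 0],
    [0, 0, -0.15, 0],
    [0.02, -0.006, -0.18, 0],
  ],
)

```text
time: 18.0
ee_pos: [0.4664, -0.132, 0.2192]
tcp_rot: [179.9, 0.0, 77.9]
wrist_force: [-0.0, 0.2, -0.1]
opening: 0.0848
grasp_force: 0.0
```

Request:
arm_command(
  series=[
    [0.045, -0.015, 0, -0.07],
    [0.09, -0.03, 0, -0.14],
    [0.12, -0.042, 0, -0.21],
    [0.14, -0.048, 0, -0.28],
    [0.145, -0.048, 0, -0.28],
  ],
)

```text
time: 18.5
ee_pos: [0.449, 0.0226, 0.217]
tcp_rot: [180.0, -0.0, 94.2]
wrist_force: [0.1, -1.0, 0.7]
opening: 0.0849
grasp_force: 0.0
```

Run:
```python
from h import *
c=look(["garlic_c","lemon_c"],"w7")
h=cv2.cvtColor(c["color"],cv2.COLOR_BGR2HSV)
g=cv2.inRange(h,(0,0,140),(179,90,255)); n,lab,st,ce=cv2.connectedComponentsWithStats(g)
l=bot.mark_of("wrist","garlic_c"); l=l[0]["location"] if l else (280,190)
for j in range(1,n):
    if np.hypot(*(ce[j]-l))<25 and st[j,4]>300: q=atz(c,ce[j],.027); print("garlic",q,st[j],ce[j]); togo(q[0],q[1],.012)
for n in("scene","side"):
    k=bot.camera(n); cv2.imwrite(f"pics/{n}7.png",k["color"])
    for t,z in(("jar_c",.0595),("shaker_c",.05)):
      for a in bot.mark_of(n,t)[:1]: print(t,n,a["location"],atz(k,a["location"],z))
s=[cv2.resize(cv2.imread(f"pics/{n}7.png")[y:y+140,x:x+140],(400,400),interpolation=3) for n,x,y in(("scene",260,80),("side",200,200))]
cv2.imwrite("pics/c7.png",np.hstack(s))
```

```text
garlic_c 0.71 [281. 186.] [0.4482 0.0214 0.0255]
garlic_c 0.19 [429. 178.] [0.5808 0.0381 0.0255]
lemon_c 0.86 [429. 177.] [0.5796 0.0397 0.028 ]
garlic [0.45006583 0.02525051 0.027     ] [ 257  156   55   54 2102] [283.37630828 182.08801142]
at [0.4495 0.0202 0.2167] yaw 93.92 shift [0.005  0.001  0.2047]
jar_c scene [351.1, 176.7] [ 0.45290803 -0.22721222  0.0595    ]
shaker_c scene [334.3, 192.0] [ 0.46266628 -0.15130088  0.05      ]
jar_c side [252.0, 263.1] [ 0.45016694 -0.22640165  0.0595    ]
shaker_c side [276.9, 333.8] [ 0.50662224 -0.44314401  0.05      ]
```

View pics/c7.png

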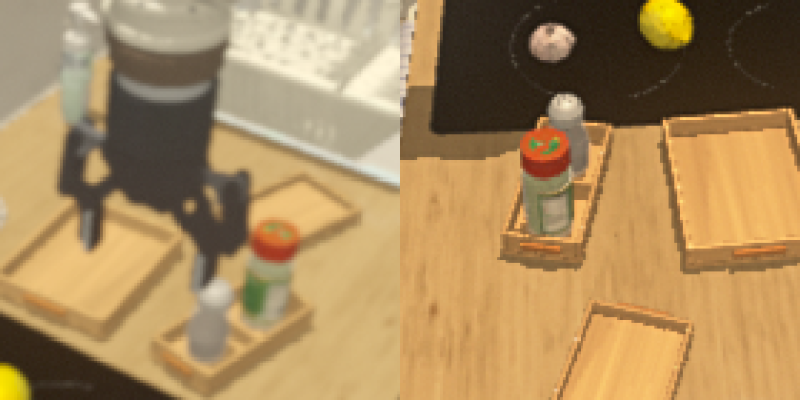

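Both stand upright, one in each bay, and the gripper hovers over the garlic. Picking it up with a gentler grip.

Request:
arm_command(
  series=[
    [0.004, 0.001, 0.045, 0],
    [0.004, 0.001, 0.09, 0],
    [0.004, 0.001, 0.135, 0],
    [0.004, 0.001, 0.175, 0],
    [0.004, 0.001, 0.195, 0],
  ],
)

```text
time: 19.5
ee_pos: [0.4481, 0.0245, 0.0182]
tcp_rot: [-179.8, -0.0, 94.0]
wrist_force: [-0.5, 0.4, 1.4]
opening: 0.0849
grasp_force: 0.0
```

Request:
arm_command(
  series=[
    [0, 0, 0.006, 0],
    [0, 0, 0.011, 0],
    [0, 0, 0.011, 0],
    [0, 0, 0.011, 0],
    [0, 0, 0.011, 0],
  ],
)

```text
time: 20.0
ee_pos: [0.4508, 0.0249, 0.0119]
tcp_rot: [179.9, 0.0, 94.0]
wrist_force: [0.6, 0.2, -0.0]
opening: 0.0853
grasp_force: 0.0
```

Request:
arm_command(
  series=[
    [0, 0, 0, 0],
    [0, 0, 0, 0],
    [0, 0, 0, 0],
    [0, 0, 0, 0],
    [0, 0, 0, 0],
  ],
  hand=0.035,
  grip_force=25,
)

```text
time: 20.5
ee_pos: [0.4501, 0.0249, 0.0113]
tcp_rot: [180.0, 0.0, 94.0]
wrist_force: [-2.7, 0.1, 5.1]
opening: 0.0479
grasp_force: 25.2
```

Request:
arm_command(
  series=[
    [0, 0, 0, 0],
    [0, 0, 0, 0],
    [0, 0, -0.01, 0],
    [0, 0, -0.03, 0],
    [0, 0, -0.06, 0],
  ],
)

```text
time: 21.0
ee_pos: [0.449, 0.0249, 0.0707]
tcp_rot: [-179.9, -0.0, 94.0]
wrist_force: [0.7, -0.3, -0.5]
opening: 0.0475
grasp_force: 25.9
```

Request:
arm_command(
  series=[
    [0, 0.01, -0.04, 0],
    [-0.02, 0.03, -0.08, 0],
    [-0.045, 0.055, -0.08, 0],
    [-0.075, 0.08, -0.08, 0],
    [-0.105, 0.105, -0.08, 0],
  ],
)

```text
time: 21.5
ee_pos: [0.5633, -0.0735, 0.1518]
tcp_rot: [179.9, 0.0, 94.0]
wrist_force: [0.1, 0.2, -0.8]
opening: 0.0475
grasp_force: 25.9
```

Request:
arm_command(
  series=[
    [-0.03, 0.025, 0, 0],
    [-0.055, 0.045, 0, 0],
    [-0.075, 0.06, 0, 0],
    [-0.08, 0.064, 0, 0],
    [-0.08, 0.064, 0, 0],
  ],
)

```text
time: 22.0
ee_pos: [0.6316, -0.1483, 0.1505]
tcp_rot: [-180.0, -0.0, 94.0]
wrist_force: [-1.0, -0.5, 0.1]
opening: 0.0478
grasp_force: 26.0
```

Run:
```python
from h import *
look(["produce"],"w8"); togo(.6316,-.148,.018)
```

```text
at [ 0.6311 -0.1472  0.1511] yaw 94.03 shift [-0.0009  0.0005  0.1331]
```

View pics/w8.png

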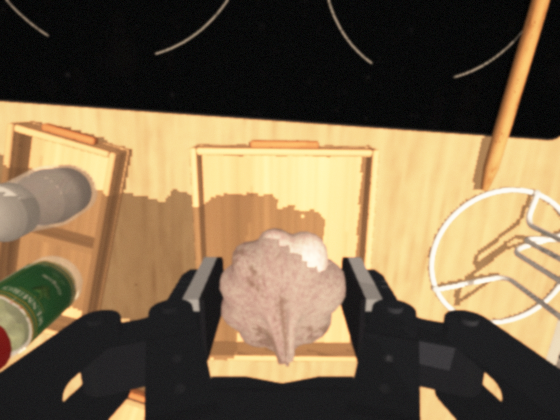

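The tray is square to the tool, with far rim corners (193,148) and (374,152), and the garlic is on its centre line. Lowering it.

Request:
arm_command(
  series=[
    [-0.001, 0, 0.035, 0],
    [-0.001, 0, 0.075, 0],
    [-0.001, 0, 0.11, 0],
    [-0.001, 0, 0.127, 0],
    [-0.001, 0, 0.131, 0],
  ],
)

```text
time: 22.6
ee_pos: [0.6297, -0.1474, 0.0177]
tcp_rot: [-179.8, -0.1, 94.1]
wrist_force: [-0.1, 0.2, -0.0]
opening: 0.0475
grasp_force: 26.0
```

Request:
arm_command(
  series=[
    [0, 0, 0.001, 0],
    [0, 0, 0.002, 0],
    [0, 0, 0.003, 0],
    [0, 0, 0.003, 0],
    [0, 0, 0.003, 0],
  ],
)

```text
time: 23.1
ee_pos: [0.6319, -0.1489, 0.0174]
tcp_rot: [180.0, 0.0, 94.0]
wrist_force: [0.7, -0.2, -0.7]
opening: 0.0474
grasp_force: 26.0
```

Request:
arm_command(
  series=[
    [0, 0, 0.001, 0],
    [0, 0, 0.001, 0],
    [0, 0, 0.001, 0],
    [0, 0, 0.001, 0],
    [0, 0, 0.001, 0],
  ],
)

```text
time: 23.6
ee_pos: [0.6319, -0.1489, 0.0164]
tcp_rot: [180.0, 0.0, 94.0]
wrist_force: [-0.7, 0.7, 5.8]
opening: 0.0476
grasp_force: 26.5
```

Request:
arm_command(
  series=[
    [0, 0, 0, 0],
    [0, 0, 0, 0],
    [0, 0, 0, 0],
    [0, 0, -0.01, 0],
    [0, 0, -0.03, 0],
  ],
  hand=0.068,
)

```text
time: 24.1
ee_pos: [0.6306, -0.1486, 0.0448]
tcp_rot: [-179.8, -0.1, 94.0]
wrist_force: [0.8, -0.2, -0.2]
opening: 0.0683
grasp_force: 0.0
```

Request:
arm_command(
  series=[
    [0, 0, -0.04, 0],
    [0, 0, -0.08, 0],
    [0.02, -0.005, -0.12, 0],
    [0.05, -0.01, -0.15, 0],
    [0.08, -0.017, -0.17, 0],
  ],
)

```text
time: 24.6
ee_pos: [0.6092, -0.0697, 0.2193]
tcp_rot: [179.8, 0.0, 94.0]
wrist_force: [-0.1, -0.0, -0.3]
opening: 0.0678
grasp_force: 0.0
```

Request:
arm_command(
  series=[
    [0.045, -0.01, -0.005, -0.1],
    [0.08, -0.018, -0.005, -0.23],
    [0.1, -0.023, -0.005, -0.36],
    [0.11, -0.024, -0.005, -0.5],
    [0.113, -0.024, -0.005, -0.53],
  ],
  hand=0.085,
)

```text
time: 25.1
ee_pos: [0.577, 0.042, 0.2217]
tcp_rot: [179.9, 0.0, 124.6]
wrist_force: [-0.4, -0.7, 1.1]
opening: 0.0846
grasp_force: 0.0
```

Run:
```python
from h import *
c=look(["lemon_c"],"w9")
h=cv2.cvtColor(c["color"],cv2.COLOR_BGR2HSV)
m=cv2.inRange(h,(22,140,90),(38,255,255)); n,lab,st,ce=cv2.connectedComponentsWithStats(m)
for i in range(1,n):
  if st[i,4]>800:
    pts=np.argwhere(lab==i)[:,::-1]; W=np.array([atz(c,p,.028)[:2] for p in pts]); ev,V=np.linalg.eigh(np.cov(W.T))
    print("yellow",W.mean(0),4*np.sqrt(ev),np.degrees(np.arctan2(V[1,1],V[0,1])),st[i]); togo(*W.mean(0),.012)
```

```text
lemon_c 0.8 [280. 187.] [0.577  0.0386 0.028 ]
yellow [0.5766067  0.03738607] [0.05625674 0.07732551] 123.14825532056054 [ 250  145   61   83 3092]
at [0.5773 0.041  0.2213] yaw 124.28 shift [-0.0025 -0.0027  0.2093]
```

View pics/w9.png

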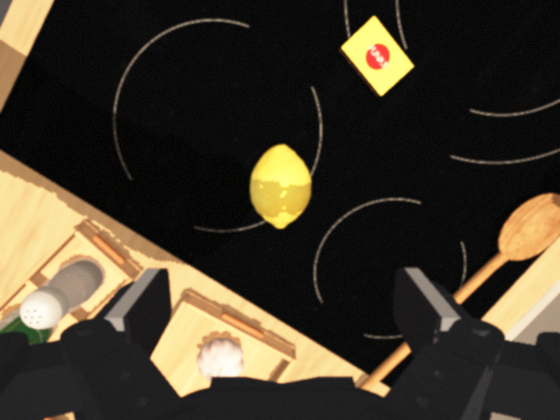

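The lemon (281,186) stands lengthwise along the tool's x, and the garlic rests in the tray (220,355). Gripping the lemon.

Request:
arm_command(
  series=[
    [-0.002, -0.002, 0.045, 0],
    [-0.002, -0.002, 0.09, 0],
    [-0.002, -0.002, 0.135, 0],
    [-0.002, -0.002, 0.18, 0],
    [-0.002, -0.002, 0.2, 0],
  ],
)

```text
time: 25.7
ee_pos: [0.5745, 0.0369, 0.0163]
tcp_rot: [-179.7, -0.2, 124.1]
wrist_force: [0.1, -0.5, -0.4]
opening: 0.0849
grasp_force: 0.0
```

Request:
arm_command(
  series=[
    [0, 0, 0.006, 0],
    [0, 0, 0.011, 0],
    [0, 0, 0.011, 0],
    [0, 0, 0.011, 0],
    [0, 0, 0.011, 0],
  ],
)

```text
time: 26.2
ee_pos: [0.5775, 0.0381, 0.0111]
tcp_rot: [179.9, 0.1, 124.4]
wrist_force: [-0.0, 0.2, 0.8]
opening: 0.0849
grasp_force: 0.0
```

Request:
arm_command(
  series=[
    [0, 0, 0, 0],
    [0, 0, 0, 0],
    [0, 0, 0, 0],
    [0, 0, 0, 0],
    [0, 0, 0, 0],
  ],
  hand=0.04,
  grip_force=30,
)

```text
time: 26.7
ee_pos: [0.5768, 0.0381, 0.0106]
tcp_rot: [180.0, 0.0, 124.4]
wrist_force: [-1.9, -1.2, 5.5]
opening: 0.0526
grasp_force: 30.8
```

Request:
arm_command(
  series=[
    [0, 0, 0, 0],
    [0, 0, 0, 0],
    [0, 0, -0.01, 0],
    [0, 0, -0.03, 0],
    [0, 0, -0.06, 0],
  ],
)

```text
time: 27.2
ee_pos: [0.5756, 0.0381, 0.0693]
tcp_rot: [-179.9, -0.1, 124.4]
wrist_force: [0.4, -0.2, -1.2]
opening: 0.0527
grasp_force: 31.8
```

Request:
arm_command(
  series=[
    [0, 0, -0.03, 0.07],
    [-0.02, -0.008, -0.06, 0.2],
    [-0.05, -0.02, -0.085, 0.33],
    [-0.08, -0.032, -0.1, 0.45],
    [-0.1, -0.04, -0.1, 0.53],
  ],
)

```text
time: 27.7
ee_pos: [0.6013, -0.0689, 0.1732]
tcp_rot: [179.8, 0.1, 93.7]
wrist_force: [-0.3, -0.3, -1.7]
opening: 0.0527
grasp_force: 31.8
```

Request:
arm_command(
  series=[
    [-0.04, 0.006, 0, 0],
    [-0.085, 0.013, 0, 0],
    [-0.13, 0.02, 0, 0],
    [-0.155, 0.024, 0, 0],
    [-0.166, 0.026, 0, 0],
  ],
)

```text
time: 28.2
ee_pos: [0.6376, -0.2333, 0.1695]
tcp_rot: [-180.0, 0.0, 93.9]
wrist_force: [-0.8, 0.4, -1.2]
opening: 0.0523
grasp_force: 31.8
```

Run:
```python
from h import *
look(["produce","garlic_c"],"w10"); togo(.6375,-.231,.018)
```

```text
produce 0.91 [278. 145.] [ 0.6315 -0.196   0.    ]
garlic_c 0.97 [281.  88.] [ 0.631  -0.1526  0.0255]
garlic_c 0.17 [  6. 190.] [ 0.4218 -0.2431  0.0255]
at [ 0.6376 -0.2306  0.1697] yaw 93.98 shift [-5.000e-04 -1.000e-04  1.517e-01]
```

View pics/w10.png

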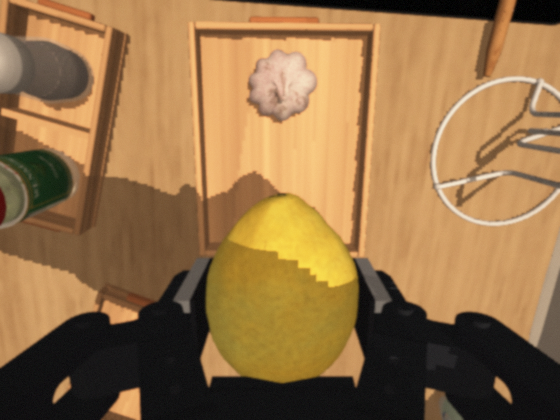

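The garlic sits at (282,84) in the tray. The lemon is on the centre line, and the near wall at about row 248 is just clear of it. Lowering with a 3 mm shift away from that wall.

Request:
arm_command(
  series=[
    [0.003, 0, 0.035, 0],
    [0.003, 0, 0.08, 0],
    [0.003, 0, 0.12, 0],
    [0.003, 0, 0.145, 0],
    [0.003, 0, 0.15, 0],
  ],
)

```text
time: 28.85
ee_pos: [0.6355, -0.2253, 0.0164]
tcp_rot: [-179.7, -0.1, 94.1]
wrist_force: [-0.2, 0.3, -1.0]
opening: 0.0527
grasp_force: 32.0
```

Request:
arm_command(
  series=[
    [0, 0, 0.001, 0],
    [0, 0, 0.002, 0],
    [0, 0, 0.003, 0],
    [0, 0, 0.003, 0],
    [0, 0, 0.003, 0],
  ],
)

```text
time: 29.35
ee_pos: [0.6379, -0.228, 0.0176]
tcp_rot: [179.9, 0.0, 94.0]
wrist_force: [-0.0, -0.4, -1.7]
opening: 0.0529
grasp_force: 32.0
```

Request:
arm_command(
  series=[
    [0, 0, 0.001, 0],
    [0, 0, 0.002, 0],
    [0, 0, 0.002, 0],
    [0, 0, 0.002, 0],
    [0, 0, 0.002, 0],
  ],
)

```text
time: 29.85
ee_pos: [0.6377, -0.228, 0.0157]
tcp_rot: [180.0, 0.0, 94.0]
wrist_force: [-2.5, -0.2, 5.3]
opening: 0.0526
grasp_force: 32.5
```

Request:
arm_command(
  series=[
    [0, 0, 0, 0],
    [0, 0, 0, 0],
    [0, 0, 0, 0],
    [0, 0, 0, 0],
    [0, 0, 0, 0],
  ],
  hand=0.072,
)

```text
time: 30.35
ee_pos: [0.6375, -0.2278, 0.0147]
tcp_rot: [-180.0, -0.0, 94.0]
wrist_force: [-0.2, 1.5, -0.0]
opening: 0.0719
grasp_force: 0.0
```

Request:
arm_command(
  series=[
    [0, 0, -0.02, 0],
    [0, 0, -0.06, 0],
    [0, 0, -0.1, 0],
    [0, 0, -0.14, 0],
    [0, 0, -0.16, 0],
  ],
)

```text
time: 30.85
ee_pos: [0.6382, -0.2281, 0.1792]
tcp_rot: [179.8, 0.1, 94.0]
wrist_force: [-0.0, -0.5, -0.2]
opening: 0.072
grasp_force: 0.0
```

Run:
```python
from h import *
print(bot.get_obs()["q"])
look(["produce","garlic_c","lemon_c"],"w11"); togo(.583,.178,.22)
```

```text
[-1.96658221e+01  2.22600776e+01  2.48667311e+01  9.23368825e+01
 -2.45405178e-03  6.63243464e+01]
produce 0.81 [278. 150.] [ 0.6332 -0.1968  0.    ]
garlic_c 0.98 [278.  91.] [ 0.6302 -0.1493  0.0255]
lemon_c 0.79 [280. 194.] [ 0.6374 -0.2281  0.028 ]
at [ 0.6376 -0.2278  0.1745] yaw 94.01 shift [ 0.4087 -0.0261 -0.0455]
```

Request:
arm_command(
  series=[
    [0.03, -0.002, -0.02, 0],
    [0.07, -0.005, -0.035, 0],
    [0.115, -0.008, -0.045, 0],
    [0.16, -0.011, -0.045, 0],
    [0.205, -0.013, -0.045, 0],
  ],
  hand=0.085,
)

```text
time: 31.55
ee_pos: [0.6093, -0.0227, 0.2182]
tcp_rot: [-179.9, -0.0, 94.0]
wrist_force: [0.6, 0.1, -0.2]
opening: 0.0848
grasp_force: 0.0
```

Request:
arm_command(
  series=[
    [0.045, -0.003, 0, -0.14],
    [0.09, -0.006, 0, -0.28],
    [0.135, -0.009, 0, -0.42],
    [0.175, -0.011, 0, -0.56],
    [0.204, -0.013, 0, -0.7],
  ],
)

```text
time: 32.05
ee_pos: [0.5818, 0.1807, 0.2177]
tcp_rot: [-179.9, -0.1, 134.5]
wrist_force: [1.0, -0.3, 0.4]
opening: 0.0849
grasp_force: 0.0
```

Request:
arm_command(
  series=[
    [0, 0, 0, -0.14],
    [0, 0, 0, -0.28],
    [0, 0, 0, -0.42],
    [0, 0, 0, -0.54],
    [0, 0, 0, -0.575],
  ],
)

```text
time: 32.55
ee_pos: [0.5824, 0.1783, 0.2176]
tcp_rot: [-179.9, -0.2, 167.3]
wrist_force: [0.4, 0.8, -0.3]
opening: 0.0848
grasp_force: 0.0
```

```bash
cat > yel.py <<'E'
from h import *
def yel(zt):
    c=look(["matches_c"],None)
    h=cv2.cvtColor(c["color"],cv2.COLOR_BGR2HSV)
    m=cv2.inRange(h,(20,120,90),(38,255,255)); n,lab,st,ce=cv2.connectedComponentsWithStats(m)
    for i in range(1,n):
      if st[i,4]>700:
        W=np.array([atz(c,p,zt)[:2] for p in np.argwhere(lab==i)[:,::-1]],np.float32); r=cv2.minAreaRect(W*1000)
        b=cv2.boxPoints(r); e=b[1]-b[0]; f=b[2]-b[1]; e=e if np.hypot(*e)>np.hypot(*f) else f
        print("yellow",np.round(r[0],1),np.round(r[1],1),"long axis",np.degrees(np.arctan2(e[1],e[0])),ce[i],st[i,4]); togo(r[0][0]/1000,r[0][1]/1000,.006)
E
python3 -c "
from yel import *
yel(.015)"
```

```text
matches_c 0.75 [282. 178.] [0.5797 0.1795 0.0075]
```

```bash
sed -i 's/(20,120,90),(38,255,255)/(15,90,50),(42,255,255)/' yel.py
python3 - <<'E'
from yel import *
c=bot.camera("wrist")["color"]; h=cv2.cvtColor(c,cv2.COLOR_BGR2HSV)
print(h[178,255:310:6].tolist(), h[150:210:8,272].tolist())
yel(.015)
E
```

```text
[[170, 22, 35], [10, 68, 45], [30, 11, 255], [30, 78, 255], [5, 105, 255], [23, 4, 255], [4, 118, 255], [30, 11, 255], [29, 122, 255], [120, 9, 27]] [[20, 168, 120], [30, 94, 255], [30, 94, 255], [30, 20, 255], [30, 71, 255], [30, 13, 255], [30, 11, 255], [30, 11, 255]]
matches_c 0.65 [283. 181.] [0.583  0.1795 0.0075]
yellow [581.9 179.7] [41.  59.8] long axis -12.969703 [282.53928956 170.14424112] 929
at [0.5827 0.1783 0.2188] yaw 166.99 shift [0.0009 0.0013 0.2128]
```

Request:
arm_command(
  series=[
    [0.001, 0.001, 0.045, 0],
    [0.001, 0.001, 0.09, 0],
    [0.001, 0.001, 0.135, 0],
    [0.001, 0.001, 0.18, 0],
    [0.001, 0.001, 0.203, 0],
  ],
)

```text
time: 33.3
ee_pos: [0.5799, 0.1788, 0.012]
tcp_rot: [-179.8, -0.3, 167.0]
wrist_force: [-0.4, -0.8, 0.6]
opening: 0.0848
grasp_force: 0.0
```

Request:
arm_command(
  series=[
    [0, 0, 0.004, 0],
    [0, 0, 0.008, 0],
    [0, 0, 0.011, 0],
    [0, 0, 0.011, 0],
    [0, 0, 0.011, 0],
  ],
  hand=0.06,
)

```text
time: 33.8
ee_pos: [0.5829, 0.1798, 0.0071]
tcp_rot: [179.9, 0.1, 167.1]
wrist_force: [-0.6, 0.7, -0.2]
opening: 0.0599
grasp_force: 0.0
```

Request:
arm_command(
  series=[
    [0, 0, 0, 0],
    [0, 0, 0, 0],
    [0, 0, 0, 0],
    [0, 0, 0, 0],
    [0, 0, 0, 0],
  ],
  hand=0.025,
  grip_force=25,
)

```text
time: 34.3
ee_pos: [0.5826, 0.1797, 0.0066]
tcp_rot: [180.0, 0.1, 167.1]
wrist_force: [-1.2, 0.2, 6.2]
opening: 0.0366
grasp_force: 25.6
```

Request:
arm_command(
  series=[
    [0, 0, 0, 0],
    [0, 0, 0, 0],
    [0, 0, -0.01, 0],
    [0, 0, -0.03, 0],
    [0, 0, -0.06, 0],
  ],
)

```text
time: 34.8
ee_pos: [0.5811, 0.1792, 0.0651]
tcp_rot: [-179.9, -0.2, 167.1]
wrist_force: [1.0, 0.4, -0.0]
opening: 0.0364
grasp_force: 25.1
```

Request:
arm_command(
  series=[
    [0, 0, -0.04, 0],
    [0, -0.005, -0.08, 0],
    [-0.002, -0.025, -0.11, 0],
    [-0.005, -0.055, -0.11, 0],
    [-0.009, -0.09, -0.11, 0],
  ],
)

```text
time: 35.3
ee_pos: [0.5711, 0.0896, 0.1775]
tcp_rot: [179.9, 0.1, 167.1]
wrist_force: [0.4, -0.7, -1.0]
opening: 0.0367
grasp_force: 25.1
```

Request:
arm_command(
  series=[
    [-0.004, -0.04, 0, 0],
    [-0.008, -0.085, 0, 0],
    [-0.013, -0.13, 0, 0],
    [-0.018, -0.175, 0, 0],
    [-0.022, -0.22, 0, 0],
  ],
)

```text
time: 35.8
ee_pos: [0.5424, -0.1312, 0.1763]
tcp_rot: [-180.0, 0.0, 167.1]
wrist_force: [1.1, -0.5, -0.1]
opening: 0.0368
grasp_force: 25.1
```

Request:
arm_command(
  series=[
    [-0.004, -0.045, 0, 0],
    [-0.008, -0.09, 0, 0],
    [-0.013, -0.13, 0, 0],
    [-0.018, -0.17, 0, 0],
    [-0.02, -0.2, 0, 0],
  ],
)

```text
time: 36.3
ee_pos: [0.517, -0.3312, 0.176]
tcp_rot: [-180.0, -0.0, 167.0]
wrist_force: [0.8, 0.4, -0.5]
opening: 0.0367
grasp_force: 25.1
```

Request:
arm_command(
  series=[
    [-0.003, -0.03, 0, 0.03],
    [-0.006, -0.06, 0, 0.07],
    [-0.008, -0.075, 0, 0.07],
    [-0.008, -0.079, 0, 0.07],
    [-0.008, -0.079, 0, 0.07],
  ],
)

```text
time: 36.8
ee_pos: [0.5078, -0.4075, 0.1757]
tcp_rot: [180.0, -0.0, 163.1]
wrist_force: [-0.4, 0.5, -0.3]
opening: 0.0364
grasp_force: 25.1
```

Run:
```python
from h import *
look(["oddtray","matches_c"],"w12"); togo(.507,-.408,.014)
for n in("scene","side"):
    k=bot.camera(n)
    for t,z in(("oddtray",0),("jar_c",.0595),("shaker_c",.05)):
      for a in bot.mark_of(n,t)[:1]: print(t,n,round(a["confidence"],2),a["location"],atz(k,a["location"],z))
```

```text
oddtray 0.75 [278. 184.] [ 0.504  -0.4094  0.    ]
matches_c 0.8 [283. 276.] [ 0.5846 -0.4293  0.0075]
at [ 0.5082 -0.4066  0.1761] yaw 163.14 shift [ 0.0008 -0.0018  0.1621]
oddtray scene 0.95 [360.5, 156.5] [ 0.50616627 -0.41034532  0.        ]
jar_c scene 0.77 [354.9, 177.2] [ 0.44325132 -0.23168451  0.0595    ]
shaker_c scene 0.78 [332.3, 191.7] [ 0.46768587 -0.14909927  0.05      ]
oddtray side 0.82 [278.4, 334.5] [ 0.51099222 -0.41017229  0.        ]
jar_c side 0.63 [255.1, 266.6] [ 0.4583078  -0.23957082  0.0595    ]
shaker_c side 0.61 [260.7, 248.3] [ 0.47378771 -0.16188591  0.05      ]
```

Request:
arm_command(
  series=[
    [0.001, -0.002, 0.035, 0],
    [0.001, -0.002, 0.08, 0],
    [0.001, -0.002, 0.12, 0],
    [0.001, -0.002, 0.15, 0],
    [0.001, -0.002, 0.16, 0],
  ],
)

```text
time: 37.85
ee_pos: [0.5046, -0.408, 0.0119]
tcp_rot: [179.9, -0.3, 163.0]
wrist_force: [-0.1, 0.5, -0.6]
opening: 0.0365
grasp_force: 25.2
```

Request:
arm_command(
  series=[
    [0, 0, 0.001, 0],
    [0, 0, 0.002, 0],
    [0, 0, 0.003, 0],
    [0, 0, 0.003, 0],
    [0, 0, 0.003, 0],
  ],
)

```text
time: 38.35
ee_pos: [0.5067, -0.4097, 0.0138]
tcp_rot: [-180.0, 0.1, 163.1]
wrist_force: [0.6, 0.1, -0.3]
opening: 0.0368
grasp_force: 25.3
```

Request:
arm_command(
  series=[
    [0, 0, 0.001, 0],
    [0, 0, 0.0015, 0],
    [0, 0, 0.002, 0],
    [0, 0, 0.002, 0],
    [0, 0, 0.002, 0],
  ],
)

```text
time: 38.85
ee_pos: [0.5064, -0.4094, 0.0115]
tcp_rot: [-180.0, 0.0, 163.0]
wrist_force: [-1.3, 0.6, 4.7]
opening: 0.0364
grasp_force: 25.9
```

Request:
arm_command(
  series=[
    [0, 0, 0, 0],
    [0, 0, 0, 0],
    [0, 0, 0, 0],
    [0, 0, 0, 0],
    [0, 0, 0, 0],
  ],
  hand=0.06,
)

```text
time: 39.35
ee_pos: [0.5063, -0.4093, 0.0106]
tcp_rot: [180.0, -0.0, 163.1]
wrist_force: [0.2, -0.3, 0.1]
opening: 0.0602
grasp_force: 0.0
```

Request:
arm_command(
  series=[
    [0, 0, -0.02, 0],
    [0, 0, -0.06, 0],
    [0, 0, -0.1, 0],
    [0, 0, -0.15, 0],
    [0, 0, -0.2, 0],
  ],
)

```text
time: 39.85
ee_pos: [0.5059, -0.409, 0.2125]
tcp_rot: [180.0, -0.0, 163.1]
wrist_force: [1.1, -0.2, -0.1]
opening: 0.0599
grasp_force: 0.0
```

Run:
```python
from yel import *
yel(.02)
for n in("scene","side"):
    k=bot.camera(n)
    for t,z in Z.items():
      for a in bot.mark_of(n,t)[:1]: print(t,n,round(a["confidence"],2),np.round(a["location"]),np.round(atz(k,a["location"],z+(.005 if t in("jar_c","shaker_c","garlic_c","lemon_c","matches_c") else 0)),3))
```

```text
matches_c 0.59 [281. 181.] [ 0.5051 -0.4088  0.0075]
yellow [ 541.8 -414.1] [484.9 372.2] long axis 73.076065 [283.97439549 157.13521768] 106739
at [ 0.5078 -0.4106  0.2193] yaw 163.05 shift [-0.0313  0.0074  0.2136]
yellow [ 452.8 -234.7] [63.4 52.8] long axis 78.34278 [454.84260615  81.14568082] 1366
at [ 0.5078 -0.4106  0.2193] yaw 163.05 shift [0.1061 0.1531 0.2115]
yellow [ 633.  -222.3] [121.7 118.3] long axis 3.3046055 [501.70170901 247.77690531] 10825
at [ 0.5078 -0.4106  0.2193] yaw 163.05 shift [-0.0627  0.2175  0.213 ]
yellow [ 719.9 -205.2] [45.6 38.4] long axis 84.11361 [541.31948292 323.1800554 ] 1083
at [ 0.5078 -0.4106  0.2193] yaw 163.05 shift [-0.1408  0.2592  0.2137]
yellow [ 791.6 -302. ] [49.3 37.8] long axis 73.041145 [448.11538462 407.50549451] 910
at [ 0.5078 -0.4106  0.2193] yaw 163.05 shift [-0.2375  0.1875  0.215 ]
jar_c scene 0.64 [352. 175.] [ 0.453 -0.235  0.06 ]
shaker_c scene 0.84 [333. 192.] [ 0.466 -0.148  0.05 ]
garlic_c scene 0.5 [283. 176.] [ 0.627 -0.144  0.03 ]
lemon_c scene 0.79 [294. 162.] [ 0.638 -0.218  0.033]
matches_c scene 0.43 [361. 154.] [ 0.504 -0.406  0.012]
rack scene 0.88 [343. 198.] [ 0.453 -0.199  0.   ]
produce scene 0.81 [290. 176.] [ 0.632 -0.192  0.   ]
oddtray scene 0.79 [359. 155.] [ 0.515 -0.416  0.   ]
timer_c scene 0.98 [232. 315.] [0.451 0.299 0.026]
tin_c scene 0.91 [205. 363.] [0.423 0.413 0.029]
jar_c side 0.92 [255. 267.] [ 0.459 -0.241  0.06 ]
shaker_c side 0.45 [262. 247.] [ 0.477 -0.158  0.05 ]
garlic_c side 0.57 [316. 249.] [ 0.63  -0.153  0.03 ]
lemon_c side 0.54 [324. 264.] [ 0.645 -0.217  0.033]
matches_c side 0.94 [276. 330.] [ 0.506 -0.406  0.012]
rack side 0.79 [254. 270.] [ 0.452 -0.195  0.   ]
produce side 0.86 [317. 264.] [ 0.631 -0.182 -0.   ]
oddtray side 0.6 [276. 331.] [ 0.507 -0.4    0.   ]
```

Every item is where it belongs, the timer and tin have not moved, and the gripper is clear at 0.21 m, so I hand the job in.

```bash
python3 -c "
from workcell import bot
print(bot.job_done())"
```

```text
the job is handed in; nothing more can be done
None
```

The job is handed in at about 40 s: by the final camera check, the jar and shaker stand one per rack bay, the garlic and lemon lie in the large tray, the matchbox lies in the small tray, and the timer and tin are where they were; no verdict came back.

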